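# Find the paint pot that rattles and hold it out in the lamplight

### The job

I am about to draw: first swing the stiff desk lamp round until its arm points at the middle of the sketch pad and leave it there. One of the three identical shut paint pots has my brass plumb bob loose in it: lift the pots off the table and shake them, one after another, until you have the one that rattles, standing any silent one back upright where it stood. Hold the rattling pot out to me upright over the middle of the sketch pad, about 15 cm up, and finish while still holding it there; leave the other things on the table where they are.

Things in the scene. Friction and masses are not known exactly. Their poses are not given: they have to be found in the camera images.
- pot_a_mid (a point): Opaque cream paint pot, grey label band, ribbed orange screw lid, exactly like the other two: an upright cylinder 62 mm across (65 over the lid ribs), 70 mm tall, 235 to 335 g; weight does not tell them apart. This point is its centre, 35 mm above its underside; z is its upright axis. Inside, by chance, either a tight cake of hardened paint (silent) or a loose 200 g brass plumb bob, 30 x 34 mm, with 13 mm of play to each side (it knocks and slides when shaken).
- pot_b_mid (a point): Opaque cream paint pot, grey label band, ribbed orange screw lid, exactly like the other two: an upright cylinder 62 mm across (65 over the lid ribs), 70 mm tall, 235 to 335 g; weight does not tell them apart. This point is its centre, 35 mm above its underside; z is its upright axis. Inside, by chance, either a tight cake of hardened paint (silent) or a loose 200 g brass plumb bob, 30 x 34 mm, with 13 mm of play to each side (it knocks and slides when shaken).
- pot_c_mid (a point): Opaque cream paint pot, grey label band, ribbed orange screw lid, exactly like the other two: an upright cylinder 62 mm across (65 over the lid ribs), 70 mm tall, 235 to 335 g; weight does not tell them apart. This point is its centre, 35 mm above its underside; z is its upright axis. Inside, by chance, either a tight cake of hardened paint (silent) or a loose 200 g brass plumb bob, 30 x 34 mm, with 13 mm of play to each side (it knocks and slides when shaken).
- pad_middle (a point): Middle of the top face of a wire-bound white sketch pad lying fixed on the table: 215 mm along its x, 300 mm along its y, 8 mm thick, so this point is 8 mm above the table. A small white eraser lies on one corner of it.
- lamp_tube (a point): Point on the axis of the desk lamp's swing arm, 165 mm out from its post's axis: a level metal tube 14 mm thick, axis 250 mm above the table, nothing beside or below it, bare from 20 to 190 mm from the post's axis. Its own -x axis points outward along the arm, from post to lamp head; z up.
- lamp_head (a point): Middle of the mouth of the green lamp head at the arm's end, 263 mm from the post's axis. The head is 92 mm across, reaches from 195 to 300 mm out and from 170 to 280 mm above the table. It is tilted 40 degrees outward, so its light falls on the table ahead of it in the line of the arm, about 430 mm from the post. Same axes as the tube point.
- lamp_post (a point): Centre of the lamp's pivot: top of the upright post (20 mm thick; pivot housing 36 mm thick, up to 283 mm above the table), on the swing axis at the tube's height, 250 mm above the table. It stands on a fixed round foot 150 mm across, 22 mm high.
- lamp (a joint): Angle of the lamp's swing arm about its post, rad: 0 with the arm towards the robot (-x), growing anticlockwise seen from above, so the head moves towards -y (the robot's right, where the pad lies). It starts negative, over the pots' side; stops at -1.4 and 1.4. Stiff: 0.45 N m of friction, about 3 N at the tube point; it stays where left.
- tape_roll: Bystander: roll of masking tape lying flat, 100 mm across, 76 mm hole, 24 mm high; origin at the centre of its underside.
- glue_bottle: Bystander: white glue bottle with a yellow cap, 60 mm across, 170 mm tall, standing; origin at the centre of its underside.
- red_tube: Bystander: metal paint tube with a red band lying on the table, about 125 mm long along its x, 40 mm wide, 30 mm high; origin beneath it, 18 mm from its middle towards the black cap (-x).
- blue_tube: Bystander: metal paint tube with a blue band lying on the table, about 125 mm long along its x, 40 mm wide, 30 mm high; origin beneath it, 18 mm from its middle towards the black cap (-x).
- flat_brush: Bystander: flat paint brush lying on the table, 200 mm long along its x; origin under its middle.
- pencil_mug: Bystander: white mug full of coloured pencils, 76 mm across, 95 mm high, the pencils up to about 165 mm; origin at the centre of its underside.
- eraser: Bystander: white eraser, 55 x 24 x 14 mm, lying on a corner of the sketch pad; origin at the centre of its underside.
Things that resemble listed ones, but are neither listed nor needed, are in the scene too. Leave any turquoise look-alike of the part that bears pot_a_mid alone. Leave any blue look-alike of the part that bears pot_b_mid alone.

How it is judged:
By the outcome, as a careful person would: the job done as asked, in the order asked, and still so for the second after the job is handed in, while the arm keeps its last pose, push and grip.
It also fails if it takes over 72 s, if anything falls off the work surface, if the arm or the gripper's body presses on something with over 40 N, if the wrist force passes 120 N, or if a joint passes its speed limit or range.

### The arm

A 6-joint arm with a two-finger parallel gripper is mounted at the origin on the work surface. World frame = base frame: x ahead of the robot, y to its left, z up, the work surface at z = 0. Lengths are in m, angles in rad, forces in N, time in s.
With the tool pointing down it reaches from about 0.3 to 0.825 m from the base axis. Payload 5.4 kg.
Tool frame: the origin (TCP) lies midway between the tips of the shut fingers; the grasp point (between the pads) lies 19 mm behind it; x points along the fingers, y is the direction in which the jaws open and shut, and the axes are right-handed (so a half turn about x gives the same grasp; the last joint's range is limited). The gripper opens to 92 mm and grips with 3 to 60 N. Pads are 20 mm wide; open, the fingers measure 128 mm over their backs; the gripper's body (75 mm by 189 mm) begins 69 mm behind the grasp point.
Start: joints at [-1.493, 0.158, 1.597, -0, 1.386, -0.21], TCP at [0.163, -0.551, 0.215] pointing down, gripper open.
Joint ranges: [-2.91, 2.91], [-0.94, 2.29], [0.18, 2.7], [-1.29, 4.43], [0.17, 2.64], [-3, 3]. Speed limits (rad/s): [2.57, 2.57, 3.14, 3.14, 3.14, 3.14].

### API

Orientations are given as a rotation vector (axis times angle).
In Python, from workcell import monitor, viewer, ctrl gives the robot as it stands.
- The arm moves only by the tool drive_tool, never from a script. Its argument "rows" is a list of rows, each an object of numbers: "dx", "dy", "dz": the shift along the tool's x, y, z in mm; "rx", "ry", "rz": the turn, a rotation vector about the tool's x, y, z in degrees; "jaw": the opening, from -1 (shut) to 1 (fully open). A call has 1 to 5 rows; each row is the pose to reach, as a shift and turn from the pose commanded when the call began, along the tool's axes at that moment; what a row does not reach only later rows make up. A row lasts 1/12 s, in which the tool goes at most 41.7 mm and 7.16 degrees, less where a joint would pass 70% of its speed; a pose out of reach is approached as far as the arm can. A call with a gripper value outside its range is refused whole. The fingers move at their own pace and stop on an object; "newtons" is the grip in N (left out, the last holds). Time passes only in rows, so rows that repeat a pose let the fingers close. It gives the time, the measured TCP pose, the force and the opening at its end, in the units of the state.
- monitor.sense(): the state, without advancing time (a new reading comes with each control period).
- viewer.read_camera(name): name is "side" or "top" or "wrist"; returns a dict with "frame" (384x512x3 uint8, red, green, blue), "range_z" (384x512 float32, m along the optical axis (not along the pixel's ray), 0 where there is no reading), "fx", "fy", "cx", "cy" (pixels), "extrinsics" (4x4, takes a point from world to camera coordinates); the wrist camera has in their place "hand_eye" (4x4, takes a point from camera to tool coordinates, whose origin is the TCP and whose axes are the tool frame's). Camera axes: x right, y up, looking along -z (the intrinsics and any distortion apply to the point x, -y, -z); pixel columns grow to the right and rows downward; lengths in m; the calibration is good to about 2 mm. A picture is of the moment at which its call begins: read the wrist's pose just before it.
- ctrl.hand_in(): hands the job in, once; it reports no verdict.
The state is a dict: "clock": time; "qpos": joint angles; "joint_vel": joint speeds; "effort": joint torques, N m; "ee_pos": TCP position; "eef_rot": TCP orientation; "force": force on the tool from outside, world axes, zero at the start; "wrist_torque": the same for the moment, N m; "gripper_width": finger opening in m.
Only numpy, scipy, OpenCV 4.12 (cv2) and the standard library are available. Lean on these libraries where they do the work, as an engineer would, in place of code of your own. Each camera call takes 0.05 s, during which the arm holds its last target. There are 200 camera calls.

## Working session

There is one attempt and no reset: what is moved stays moved. The work goes in short steps, Python scripts to look and compute and a tool call to move; the robot and the scene stay as the last step left them, time stands still between calls to the robot, and variables do not carry over. Pictures are saved under pics/ and viewed, about 8 in all and at most 12, crops included, and the job is handed in when it is done.

Besides the shell and the picture viewer there is one more tool, called after ">>>" as name(argument=value, ...), one argument or row to a line, values as JSON. drive_tool: Moves the arm, as the interface text tells. Its arguments: {"type":"object","properties":{"rows":{"type":"array","items":{"type":"object","properties":{"dx":{"type":"number"},"dy":{"type":"number"},"dz":{"type":"number"},"rx":{"type":"number"},"ry":{"type":"number"},"rz":{"type":"number"},"jaw":{"type":"number"}}}},"newtons":{"type":"number"}},"required":["rows"]}

```bash
ls; mkdir -p pics
cat > h.py <<'E'
import numpy as np,cv2
from workcell import monitor,viewer,ctrl
from scipy.spatial.transform import Rotation as R
def cam(n):
    s=monitor.sense(); c=viewer.read_camera(n)
    if n=='wrist':
        T=np.eye(4);T[:3,:3]=R.from_rotvec(s['eef_rot']).as_matrix();T[:3,3]=s['ee_pos']
        c['cw']=T@c['hand_eye']
    else: c['cw']=np.linalg.inv(c['extrinsics'])
    return c
def cloud(c):
    z=c['range_z'];v,u=np.mgrid[:384,:512]
    p=np.stack([(u-c['cx'])/c['fx']*z,-(v-c['cy'])/c['fy']*z,-z,np.ones_like(z)],-1)
    w=(p@c['cw'].T)[...,:3]; w[z==0]=np.nan
    return w
def save(c,n): cv2.imwrite('pics/'+n,c['frame'][...,::-1])
E
python3 - <<'E'
from h import *
s=monitor.sense();print(s)
out=[]
for n in('top','side'):
    c=cam(n);out.append(c['frame']);np.save(n+'.npy',cloud(c));np.save(n+'_f.npy',c['frame'])
    print(n,[k for k in c],c['fx'],c['cx'],c['cw'])
    cv2.imwrite(f'pics/{n}.png',cv2.resize(c['frame'][...,::-1],(800,600)))
E
```

```text
pics
{'clock': 0.0, 'qpos': array([-1.49307156e+00,  1.59035338e-01,  1.59825170e+00, -2.03776591e-05,
        1.38618513e+00, -2.10079189e-01]), 'joint_vel': array([ 0.00026992,  0.00148516, -0.00118129,  0.0010622 ,  0.00062762,
        0.00021987]), 'effort': array([-2.26827964e-03, -3.85575414e+01, -3.22110415e+01,  6.99574454e-02,
        3.80669406e-02, -1.51670006e-04]), 'ee_pos': array([ 0.16314665, -0.55070776,  0.21361688]), 'eef_rot': array([ 2.06787113,  0.30159067, -2.0676532 ]), 'force': array([ 0.53063429,  0.37109957, -0.99665745]), 'wrist_torque': array([ 0.00117171, -0.02624045,  0.00415417]), 'gripper_width': 0.09170645811731844}
top ['frame', 'range_z', 'fx', 'fy', 'cx', 'cy', 'extrinsics', 'cw'] 486.7033576514063 249.39874707080327 [[-4.21055896e-03  9.79993508e-01 -1.98984910e-01  1.70263353e-01]
 [-9.99991093e-01 -4.18432369e-03  5.52360515e-04  5.11916811e-02]
 [-2.91307554e-04  1.98985464e-01  9.80002398e-01  1.65262210e+00]
 [ 0.00000000e+00  0.00000000e+00  0.00000000e+00  1.00000000e+00]]
side ['frame', 'range_z', 'fx', 'fy', 'cx', 'cy', 'extrinsics', 'cw'] 496.9300483095912 253.59301564740275 [[ 0.75259778  0.39617291 -0.52596921 -0.28169214]
 [-0.65829592  0.43375934 -0.61522298 -0.82532659]
 [-0.01559062  0.80925883  0.58724533  1.02454625]
 [ 0.          0.          0.          1.        ]]
```

View pics/top.png

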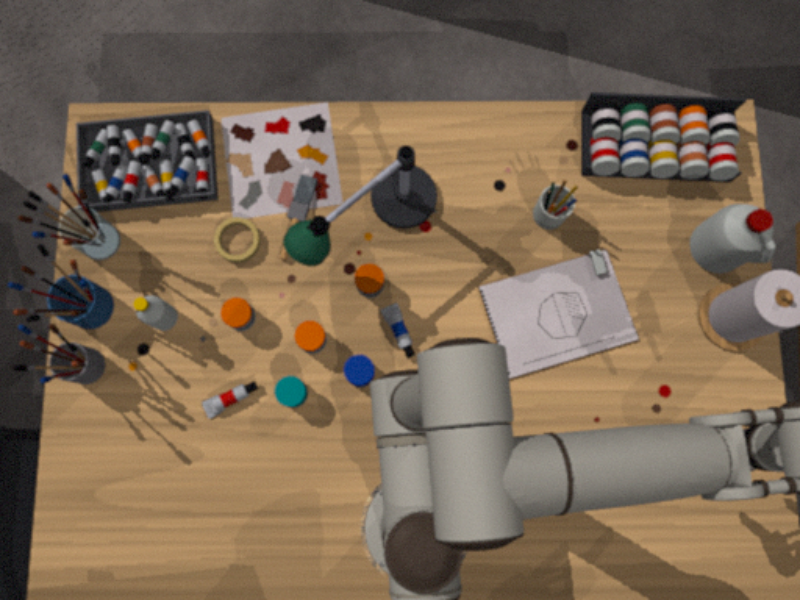

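View pics/side.png

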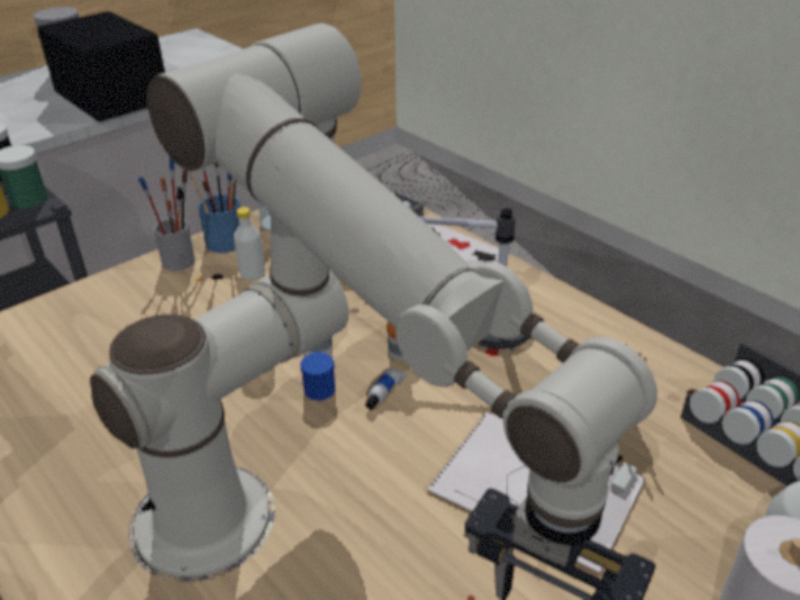

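The top view shows three orange lids at (236,312), (310,336) and (369,279). The look-alikes are teal at (291,391) and blue at (359,370). The lamp post is at (405,160), its head at (307,242) and the pad at (560,313). Next I'll measure these.

Run:
```python
from h import *
W=np.load('top.npy');F=np.load('top_f.npy');h=cv2.cvtColor(F,cv2.COLOR_RGB2HSV)
def blobs(m,name,mn=40):
    n,l,st,ce=cv2.connectedComponentsWithStats(m.astype(np.uint8))
    for i in range(1,n):
        if st[i,4]>mn:
            P=W[l==i];P=P[~np.isnan(P[:,0])]
            z=np.median(P[:,2]);Q=P[abs(P[:,2]-z)<.012]
            print(name,ce[i].round(),st[i,4],'mean',Q.mean(0).round(4),'mid',((Q.min(0)+Q.max(0))/2).round(4),'ext',np.ptp(Q,axis=0).round(3))
H,S,V=h[...,0],h[...,1],h[...,2]
Z=W[...,2]
roi=np.zeros(H.shape,bool);roi[130:290,100:280]=1
blobs((H>4)&(H<14)&(S>190)&(V>140)&roi,'orange')
blobs((H>80)&(H<95)&(S>150)&roi,'teal');blobs((H>105)&(H<125)&(S>150)&roi,'blue')
g=(Z>.235)&(Z<.268);g[:, :190]=0;g[:,280:]=0;g[:90]=0;g[160:]=0
blobs(g,'z250')
blobs((H>65)&(H<85)&(S>100)&roi,'green')
pm=np.zeros(H.shape,bool);pm[150:250,300:420]=1
pad=(S<60)&(V>110)&pm&(Z<.02)
blobs(pad,'pad',500)
n,l,st,ce=cv2.connectedComponentsWithStats(pad.astype(np.uint8));i=1+st[1:,4].argmax()
P=W[l==i];r=cv2.minAreaRect((P[:,:2]*1000).astype(np.float32));print('pad rect',r,np.nanmedian(P[:,2]))
for nm,(u,v) in dict(glue=(97,200),tape=(151,153),mug=(354,133),posttop=(260,99),posttop2=(258,104)).items(): print(nm,W[v,u].round(3))
# tall things
print('max z per region');
```

```text
orange [237. 174.] 83 mean [0.5279 0.0919 0.0716] mid [0.527  0.0948 0.0711] ext [0.035 0.06  0.018]
orange [152. 198.] 94 mean [0.4467 0.3714 0.0708] mid [0.4427 0.3752 0.0714] ext [0.058 0.055 0.019]
orange [197. 209.] 51 mean [0.4106 0.2232 0.0713] mid [0.4055 0.2263 0.071 ] ext [0.037 0.04  0.015]
teal [186. 250.] 291 mean [0.2761 0.257  0.0711] mid [0.2766 0.2573 0.0703] ext [0.058 0.061 0.02 ]
blue [255. 210.] 53 mean [0.4117 0.0318 0.0315] mid [0.4115 0.0318 0.0309] ext [0.028 0.027 0.017]
blue [229. 237.] 280 mean [0.3188 0.1162 0.0711] mid [0.318  0.1172 0.0705] ext [0.059 0.059 0.022]
z250 [218. 135.] 675 mean [0.6062 0.1444 0.2571] mid [0.63   0.115  0.2563] ext [0.197 0.226 0.023]
green [196. 156.] 538 mean [0.5456 0.2125 0.2508] mid [0.55   0.2103 0.2501] ext [0.077 0.078 0.024]
pad [357. 201.] 5113 mean [ 0.4457 -0.3168  0.0094] mid [ 0.4512 -0.3188  0.0087] ext [0.285 0.343 0.023]
pad rect ((450.98919677734375, -318.8335266113281), (218.2005615234375, 302.6070251464844), 16.974863052368164) 0.009404899744470674
glue [0.431 0.534 0.13 ]
tape [0.618 0.394 0.006]
mug [ 0.689 -0.32   0.004]
posttop [0.709 0.018 0.279]
posttop2 [0.7   0.023 0.263]
max z per region
```

Run:
```python
from h import *
W=np.load('top.npy');F=np.load('top_f.npy');h=cv2.cvtColor(F,cv2.COLOR_RGB2HSV)
H,S=h[...,0],h[...,1];Z=W[...,2]
for u,v in((237,178),(152,199),(198,215),(186,250),(229,237)):
    m=(Z>.062)&(Z<.08)&(np.hypot(W[...,0]-W[v,u,0],W[...,1]-W[v,u,1])<.06)&(S>120)
    P=W[m];r=cv2.minEnclosingCircle((P[:,:2]*1000).astype(np.float32));print(u,v,m.sum(),r,'mean',P.mean(0).round(4))
# lamp tube
m=(Z>.245)&(Z<.27);m[:,:212]=0;m[:,250:]=0;m[:100]=0;m[150:]=0
P=W[m];print(m.sum(),np.polyfit(P[:,1],P[:,0],1));vx=cv2.fitLine(P[:,:2].astype(np.float32),cv2.DIST_HUBER,0,.01,.01).ravel();print('line',vx,np.median(P[:,2]))
m=(Z>.27)&(Z<.30)
m[:,:245]=0;m[:,275:]=0;m[:80]=0;m[115:]=0;P=W[m];print('post',m.sum(),P.mean(0),P.min(0),P.max(0))
m=(H>65)&(H<90)&(S>90)&(Z>.16);m[:120]=0;m[180:]=0;P=W[m];print('head',P.mean(0),P.min(0),P.max(0))
m=(Z<.03)&(Z>.016);m[:100]=0;m[150:]=0;m[:,230:]*=1;m[:,:230]=0;m[:,290:]=0
P=W[m];print('foot',m.sum(),cv2.minEnclosingCircle((P[:,:2]*1000).astype(np.float32)))
```

```text
237 178 283 ((515.8233032226562, 94.9285888671875), 33.10497283935547) mean [0.5148 0.0948 0.0709]
152 199 291 ((443.2094421386719, 376.00823974609375), 33.4063835144043) mean [0.4425 0.3758 0.0708]
198 215 294 ((392.66131591796875, 219.87289428710938), 32.48739242553711) mean [0.3922 0.2195 0.0712]
186 250 283 ((275.8719482421875, 257.54437255859375), 31.334444046020508) mean [0.2763 0.2575 0.0712]
229 237 277 ((319.2419128417969, 116.04640197753906), 31.244583129882812) mean [0.3189 0.1163 0.0711]
228 [-0.84760128  0.73114634]
line [ 0.6521157  -0.75811946  0.6410792   0.10626124] 0.256104071330572
post 70 [0.71377694 0.01892704 0.27990023] [0.69685867 0.00537553 0.27013972] [0.72785213 0.0325251  0.28901062]
head [0.54344564 0.21177621 0.24856506] [0.50955674 0.16866052 0.2139026 ] [0.58990268 0.70741421 0.27901991]Traceback (most recent call last):
  File "<stdin>", line 13, in <module>
numpy._core._exceptions._UFuncOutputCastingError: Cannot cast ufunc 'multiply' output from dtype('int64') to dtype('bool') with casting rule 'same_kind'
```

```bash
cat >> h.py <<'E'
def yaw(s=None):
    s=s or monitor.sense();M=R.from_rotvec(s['eef_rot']).as_matrix()
    return np.degrees(np.arctan2(M[1,1],M[0,1])),M
def to(x,y,z,ps=None):
    "world target -> tool shift mm, turn about tool x deg (tool down), from measured pose"
    s=monitor.sense();a,M=yaw(s)
    d=M.T@(np.array([x,y,z])-s['ee_pos'])*1000
    return d.round(1),None if ps is None else -((ps-a+90)%180-90)
E
python3 - <<'E'
from h import *
a,M=yaw();print(a,M.round(3))
p=np.array([.714,.019])
print(to(.163,-.551,.36),to(.40,0,.36),to(.714-.15*.652,.019+.15*.758,.36,40.7))
E
```

```text
-73.50899275551633 [[-0.     0.284 -0.959]
 [ 0.002 -0.959 -0.284]
 [-1.    -0.002 -0.   ]]
(array([-1.463e+02, -1.000e-01,  1.000e-01]), None) (array([-145.4, -461.1, -383.5]), None) (array([-145.2, -527. , -628.5]), np.float64(65.79100724448367))
```

>>> drive_tool(
  rows=[
    {"dx": -40},
    {"dx": -80},
    {"dx": -120},
    {"dx": -140},
  ],
)

```text
invalid input at $.rows[0]: expected keys dx, dy, dz, rx, ry, rz, jaw
```

>>> drive_tool(
  rows=[
    {"dx": -40,"dy": 0,"dz": 0,"rx": 0,"ry": 0,"rz": 0,"jaw": 1},
    {"dx": -80,"dy": 0,"dz": 0,"rx": 0,"ry": 0,"rz": 0,"jaw": 1},
    {"dx": -120,"dy": -10,"dz": -12,"rx": 0,"ry": 0,"rz": 0,"jaw": 1},
    {"dx": -145,"dy": -27,"dz": -32,"rx": 0,"ry": 0,"rz": 0,"jaw": 1},
    {"dx": -145,"dy": -52,"dz": -62,"rx": 0,"ry": 0,"rz": 0,"jaw": 1},
  ],
)

```text
clock: 0.52
ee_pos: [0.2075, -0.4865, 0.366]
eef_rot: [2.064, 0.285, -2.064]
force: [0.9, -0.3, 1.8]
gripper_width: 0.0918
```

>>> drive_tool(
  rows=[
    {"dx": 0,"dy": -25,"dz": -30,"rx": 0,"ry": 0,"rz": 0,"jaw": 1},
    {"dx": 0,"dy": -50,"dz": -60,"rx": 0,"ry": 0,"rz": 0,"jaw": 1},
    {"dx": 0,"dy": -75,"dz": -90,"rx": 0,"ry": 0,"rz": 0,"jaw": 1},
    {"dx": 0,"dy": -100,"dz": -120,"rx": 0,"ry": 0,"rz": 0,"jaw": 1},
    {"dx": 0,"dy": -125,"dz": -150,"rx": 0,"ry": 0,"rz": 0,"jaw": 1},
  ],
)

```text
clock: 0.93
ee_pos: [0.3168, -0.3196, 0.3592]
eef_rot: [2.067, 0.299, -2.067]
force: [-0.1, -0.5, 0.9]
gripper_width: 0.0922
```

>>> drive_tool(
  rows=[
    {"dx": 0,"dy": -25,"dz": -30,"rx": 0,"ry": 0,"rz": 0,"jaw": 1},
    {"dx": 0,"dy": -50,"dz": -60,"rx": 0,"ry": 0,"rz": 0,"jaw": 1},
    {"dx": 0,"dy": -75,"dz": -90,"rx": 0,"ry": 0,"rz": 0,"jaw": 1},
    {"dx": 0,"dy": -100,"dz": -120,"rx": 0,"ry": 0,"rz": 0,"jaw": 1},
    {"dx": 0,"dy": -125,"dz": -150,"rx": 0,"ry": 0,"rz": 0,"jaw": 1},
  ],
)

```text
clock: 1.35
ee_pos: [0.4251, -0.1571, 0.3593]
eef_rot: [2.067, 0.299, -2.067]
force: [-0.0, -0.7, -0.2]
gripper_width: 0.0922
```

>>> drive_tool(
  rows=[
    {"dx": 0,"dy": -25,"dz": -30,"rx": 6,"ry": 0,"rz": 0,"jaw": 1},
    {"dx": 0,"dy": -50,"dz": -60,"rx": 12,"ry": 0,"rz": 0,"jaw": 1},
    {"dx": 0,"dy": -75,"dz": -90,"rx": 18,"ry": 0,"rz": 0,"jaw": 1},
    {"dx": 0,"dy": -100,"dz": -120,"rx": 24,"ry": 0,"rz": 0,"jaw": 1},
    {"dx": 0,"dy": -125,"dz": -150,"rx": 30,"ry": 0,"rz": 0,"jaw": 1},
  ],
)

```text
clock: 1.77
ee_pos: [0.5311, 0.0016, 0.3592]
eef_rot: [-2.096, 0.249, 2.097]
force: [1.3, -1.3, 0.2]
gripper_width: 0.092
```

Run:
```python
from h import *
s=monitor.sense();print(s['clock'],s['ee_pos'],yaw()[0],s['qpos'],s['force'],s['wrist_torque'])
print(to(.616,.133,.36,40.7))
```

```text
1.7667 [0.5310626  0.00156108 0.35924364] -103.53771812597844 [-2.24655864e-01 -9.73681363e-03  1.49339054e+00 -2.27095700e-04
  1.65845216e+00  1.58239845e+00] [ 1.33023106 -1.34288545  0.20311853] [ 0.06380863 -0.02449637 -0.00703759]
(array([  -0.8, -147.7,  -51.8]), np.float64(35.76228187402154))
```

>>> drive_tool(
  rows=[
    {"dx": 0,"dy": -32,"dz": -11,"rx": 7,"ry": 0,"rz": 0,"jaw": 1},
    {"dx": 0,"dy": -65,"dz": -22,"rx": 14,"ry": 0,"rz": 0,"jaw": 1},
    {"dx": 0,"dy": -97,"dz": -34,"rx": 21,"ry": 0,"rz": 0,"jaw": 1},
    {"dx": 0,"dy": -130,"dz": -45,"rx": 28,"ry": 0,"rz": 0,"jaw": 1},
    {"dx": 0,"dy": -148,"dz": -52,"rx": 35,"ry": 0,"rz": 0,"jaw": 1},
  ],
)

```text
clock: 2.18
ee_pos: [0.6157, 0.1351, 0.3583]
eef_rot: [-1.719, 0.774, 1.722]
force: [-0.4, 0.6, -0.1]
gripper_width: 0.0918
```

>>> drive_tool(
  rows=[
    {"dx": 0,"dy": 0,"dz": 0,"rx": 1,"ry": 0,"rz": 0,"jaw": 1},
  ],
)

```text
clock: 2.27
ee_pos: [0.6157, 0.1351, 0.3578]
eef_rot: [-1.708, 0.784, 1.713]
force: [-0.2, 0.6, -0.4]
gripper_width: 0.0923
```

Run:
```python
from h import *
s=monitor.sense();print(s['ee_pos'],yaw()[0]);print(to(.616,.133,.231,40.7))
c=cam('wrist');print(c['hand_eye'].round(3));w=cloud(c)
m=(w[...,2]>.235)&(w[...,2]<.27);P=w[m];print(m.sum())
cv2.imwrite('pics/w1.png',c['frame'][...,::-1])
vx=cv2.fitLine(P[:,:2].astype(np.float32),cv2.DIST_HUBER,0,.01,.01).ravel();print(vx,np.median(P[:,2]))
```

```text
[0.61572836 0.13512242 0.3578315 ] -139.27293950176693
(array([126.8,   1.1,  -2.1]), np.float64(0.027060498233083763))
[[-0.     0.292 -0.956 -0.171]
 [ 1.     0.001  0.     0.001]
 [ 0.001 -0.956 -0.292 -0.082]
 [ 0.     0.     0.     1.   ]]
7588
[ 0.64539605 -0.7638481   0.61545444  0.14054167] 0.2565101424924998
```

View pics/w1.png

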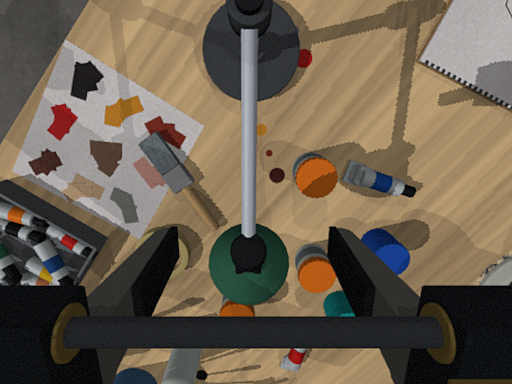

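The wrist picture shows the tube running vertically at column ~249, between the open fingers (180 and 330). The head is at (248,262) and the post at the top. I'll descend astride the tube and half close the fingers.

>>> drive_tool(
  rows=[
    {"dx": 35,"dy": -3,"dz": -2,"rx": 0,"ry": 0,"rz": 0,"jaw": 1},
    {"dx": 70,"dy": -3,"dz": -2,"rx": 0,"ry": 0,"rz": 0,"jaw": 1},
    {"dx": 105,"dy": -3,"dz": -2,"rx": 0,"ry": 0,"rz": 0,"jaw": 1},
    {"dx": 127,"dy": -3,"dz": -2,"rx": 0,"ry": 0,"rz": 0,"jaw": 0},
    {"dx": 127,"dy": -3,"dz": -2,"rx": 0,"ry": 0,"rz": 0,"jaw": -0.45},
  ],
)

```text
clock: 2.73
ee_pos: [0.6146, 0.1309, 0.2259]
eef_rot: [-1.703, 0.789, 1.723]
force: [-1.2, -0.3, -0.0]
gripper_width: 0.0808
```

>>> drive_tool(
  newtons=5,
  rows=[
    {"dx": 0,"dy": 0,"dz": 0,"rx": 0,"ry": 0,"rz": 0,"jaw": -0.5},
    {"dx": 0,"dy": 0,"dz": 0,"rx": 0,"ry": 0,"rz": 0,"jaw": -0.5},
    {"dx": 0,"dy": 0,"dz": 0,"rx": 0,"ry": 0,"rz": 0,"jaw": -0.5},
    {"dx": 0,"dy": 0,"dz": 0,"rx": 0,"ry": 0,"rz": 0,"jaw": -0.5},
  ],
)

```text
clock: 3.07
ee_pos: [0.6199, 0.1321, 0.2353]
eef_rot: [-1.714, 0.782, 1.707]
force: [-0.6, -0.3, -0.3]
gripper_width: 0.0539
```

Run:
```python
from h import *
s=monitor.sense();print(s['ee_pos'],yaw()[0],s['gripper_width'],s['force'])
# arc: per 6.5deg step in tool frame, 5 rows, pivot at post
p=np.array([.714,.019]);a,M=yaw()
for k in range(1,6):
    th=np.radians(7*k);c,sn=np.cos(th),np.sin(th)
    d=s['ee_pos'][:2]-p;n=p+np.array([[c,-sn],[sn,c]])@d
    print(k,(M.T@np.append(n-s['ee_pos'][:2],0)*1000).round(1))
print(np.degrees(np.arctan2(-d[1],-d[0])),np.hypot(*d),'goal',np.degrees(np.arctan2(.338,.263)))
```

```text
[0.61985535 0.13214217 0.2353142 ] -139.22363752156213 0.05388080733218888 [-0.62467995 -0.29442172 -0.33658582]
1 [-0.1 18.  -0.8]
2 [-0.1 35.7 -3.7]
3 [-0.1 52.9 -8.8]
4 [ -0.2  69.4 -16. ]
5 [ -0.2  84.9 -25.1]
-50.23644356291647 0.14718820111885647 goal 52.113282623996604
```

>>> drive_tool(
  rows=[
    {"dx": 2,"dy": 0,"dz": 0,"rx": 0,"ry": 0,"rz": 0,"jaw": -0.5},
    {"dx": 4,"dy": 0,"dz": 0,"rx": 0,"ry": 0,"rz": 0,"jaw": -0.5},
    {"dx": 4,"dy": 0,"dz": 0,"rx": 0,"ry": 0,"rz": 0,"jaw": -0.5},
    {"dx": 4,"dy": 0,"dz": 0,"rx": 0,"ry": 0,"rz": 0,"jaw": -0.5},
  ],
)

```text
clock: 3.4
ee_pos: [0.6185, 0.1324, 0.2284]
eef_rot: [-1.711, 0.784, 1.712]
force: [-0.8, 0.2, 0.9]
gripper_width: 0.0273
```

>>> drive_tool(
  rows=[
    {"dx": 0,"dy": 12.8,"dz": -0.6,"rx": -5,"ry": 0,"rz": 0,"jaw": -0.5},
    {"dx": 0,"dy": 25.5,"dz": -2.2,"rx": -10,"ry": 0,"rz": 0,"jaw": -0.5},
    {"dx": 0,"dy": 38,"dz": -5,"rx": -15,"ry": 0,"rz": 0,"jaw": -0.5},
    {"dx": 0,"dy": 50.3,"dz": -8.9,"rx": -20,"ry": 0,"rz": 0,"jaw": -0.5},
    {"dx": 0,"dy": 62.1,"dz": -13.8,"rx": -25,"ry": 0,"rz": 0,"jaw": -0.5},
  ],
)

```text
clock: 3.82
ee_pos: [0.5809, 0.0817, 0.2286]
eef_rot: [-1.992, 0.42, 1.989]
force: [3.8, 2.6, -1.2]
gripper_width: 0.0232
```

```bash
cat >> h.py <<'E'
def lampang():
    c=cam('top');w=cloud(c);Z=w[...,2];p=np.array([.714,.019])
    d=w[...,:2]-p;r=np.hypot(d[...,0],d[...,1])
    h=cv2.cvtColor(c['frame'],cv2.COLOR_RGB2HSV)
    g=(h[...,0]>60)&(h[...,0]<95)&(h[...,1]>80)&(Z>.16)&(Z<.29)&(r>.18)&(r<.32)
    t=(Z>.245)&(Z<.265)&(r>.03)&(r<.19)&(d[...,0]<0.02)
    return c,[(m.sum(),np.degrees(np.arctan2(-np.median(d[m][:,1]),-np.median(d[m][:,0])))) for m in(g,t) if m.sum()]
E
python3 - <<'E'
from h import *
s=monitor.sense();print(s['ee_pos'],yaw()[0],s['gripper_width'],s['force'],s['qpos'])
d=s['ee_pos'][:2]-[.714,.019];print(np.hypot(*d),np.degrees(np.arctan2(-d[1],-d[0])));print(lampang()[1])
E
```

```text
[0.58089471 0.08170481 0.2286166 ] -113.95838738969105 0.023238672519981993 [ 3.78197348  2.62965919 -1.24935427] [-6.69796751e-02  1.77148892e-01  1.54802333e+00  1.57351179e-03
  1.41462808e+00  1.92172725e+00]
0.14713568832459517 -25.224740446799686
[(np.int64(48), np.float64(-26.806025066219185))]
```

Pushing works. Now the rest of the swing.

>>> drive_tool(
  rows=[
    {"dx": 0,"dy": 12.8,"dz": -0.6,"rx": -5,"ry": 0,"rz": 0,"jaw": -0.5},
    {"dx": 0,"dy": 25.5,"dz": -2.2,"rx": -10,"ry": 0,"rz": 0,"jaw": -0.5},
    {"dx": 0,"dy": 38,"dz": -5,"rx": -15,"ry": 0,"rz": 0,"jaw": -0.5},
    {"dx": 0,"dy": 50.3,"dz": -8.9,"rx": -20,"ry": 0,"rz": 0,"jaw": -0.5},
    {"dx": 0,"dy": 62.1,"dz": -13.8,"rx": -25,"ry": 0,"rz": 0,"jaw": -0.5},
  ],
)

```text
clock: 4.28
ee_pos: [0.5676, 0.0199, 0.2287]
eef_rot: [2.214, 0.02, -2.214]
force: [0.9, 2.5, -0.6]
gripper_width: 0.0229
```

>>> drive_tool(
  rows=[
    {"dx": 0,"dy": 12.8,"dz": -0.6,"rx": -5,"ry": 0,"rz": 0,"jaw": -0.5},
    {"dx": 0,"dy": 25.5,"dz": -2.2,"rx": -10,"ry": 0,"rz": 0,"jaw": -0.5},
    {"dx": 0,"dy": 38,"dz": -5,"rx": -15,"ry": 0,"rz": 0,"jaw": -0.5},
    {"dx": 0,"dy": 50.3,"dz": -8.9,"rx": -20,"ry": 0,"rz": 0,"jaw": -0.5},
    {"dx": 0,"dy": 62.1,"dz": -13.8,"rx": -25,"ry": 0,"rz": 0,"jaw": -0.5},
  ],
)

```text
clock: 4.7
ee_pos: [0.5815, -0.0423, 0.2285]
eef_rot: [1.969, 0.456, -1.974]
force: [-3.0, 3.3, 2.2]
gripper_width: 0.0233
```

>>> drive_tool(
  rows=[
    {"dx": 0,"dy": 12.8,"dz": -0.6,"rx": -5,"ry": 0,"rz": 0,"jaw": -0.5},
    {"dx": 0,"dy": 25.5,"dz": -2.2,"rx": -10,"ry": 0,"rz": 0,"jaw": -0.5},
    {"dx": 0,"dy": 38,"dz": -5,"rx": -15,"ry": 0,"rz": 0,"jaw": -0.5},
    {"dx": 0,"dy": 50.3,"dz": -8.9,"rx": -20,"ry": 0,"rz": 0,"jaw": -0.5},
    {"dx": 0,"dy": 62.1,"dz": -13.8,"rx": -25,"ry": 0,"rz": 0,"jaw": -0.5},
  ],
)

```text
clock: 5.12
ee_pos: [0.6207, -0.0928, 0.2281]
eef_rot: [1.689, 0.808, -1.696]
force: [-5.0, 0.7, 1.3]
gripper_width: 0.0228
```

```bash
cat >> h.py <<'E'
def wl():
    c=cam('wrist');w=cloud(c);m=(w[...,2]>.245)&(w[...,2]<.265)&(np.hypot(w[...,0]-.714,w[...,1]-.019)>.035)&(np.hypot(w[...,0]-.714,w[...,1]-.019)<.13)
    h=cv2.cvtColor(c['frame'],cv2.COLOR_RGB2HSV);m&=(h[...,2]>70)
    P=w[m];v=cv2.fitLine(P[:,:2].astype(np.float32),cv2.DIST_HUBER,0,.01,.01).ravel()
    return c,m.sum(),v,np.degrees(np.arctan(v[1]/v[0])),np.degrees(np.arctan2(-(np.median(P[:,1])-.019),-(np.median(P[:,0])-.714)))
E
python3 - <<'E'
from h import *
s=monitor.sense();print(s['ee_pos'],yaw()[0],s['gripper_width'],s['force'],s['qpos'])
d=s['ee_pos'][:2]-[.714,.019];print(np.hypot(*d),np.degrees(np.arctan2(-d[1],-d[0])));print(lampang()[1])
c,*o=wl();print(o)
E
```

```text
[ 0.62073368 -0.09284206  0.22814238] -39.105903627977156 0.022831721375423608 [-4.97212168  0.72795345  1.34836052] [-3.40290081e-01  2.88341559e-01  1.41825987e+00 -7.57483719e-04
  1.43934109e+00  3.42333449e-01]
0.1456270965878013 50.174903008505936
[(np.int64(451), np.float64(45.8018075607767)), (np.int64(59), np.float64(47.8700264152909))]
[np.int64(5998), array([ 0.6587849 ,  0.7523313 ,  0.6649256 , -0.04134426], dtype=float32), np.float32(48.79273), np.float64(50.85827502490522)]
```

>>> drive_tool(
  rows=[
    {"dx": 0,"dy": 4,"dz": 0,"rx": -1.5,"ry": 0,"rz": 0,"jaw": -0.5},
    {"dx": 0,"dy": 8.4,"dz": -0.3,"rx": -3.2,"ry": 0,"rz": 0,"jaw": -0.5},
    {"dx": 0,"dy": 8.4,"dz": -0.3,"rx": -3.2,"ry": 0,"rz": 0,"jaw": -0.5},
    {"dx": 0,"dy": 4,"dz": -0.3,"rx": -3.2,"ry": 0,"rz": 0,"jaw": -0.4},
    {"dx": 0,"dy": 4,"dz": -0.3,"rx": -3.2,"ry": 0,"rz": 0,"jaw": -0.2},
  ],
)

```text
clock: 5.63
ee_pos: [0.6247, -0.0942, 0.2288]
eef_rot: [1.657, 0.842, -1.656]
force: [0.6, -0.1, -0.5]
gripper_width: 0.032
```

>>> drive_tool(
  rows=[
    {"dx": 0,"dy": 0,"dz": 0,"rx": 0,"ry": 0,"rz": 0,"jaw": 0},
    {"dx": 0,"dy": 0,"dz": 0,"rx": 0,"ry": 0,"rz": 0,"jaw": 0.2},
  ],
)

```text
clock: 5.8
ee_pos: [0.625, -0.0948, 0.2289]
eef_rot: [1.656, 0.842, -1.655]
force: [-0.7, 0.2, -0.3]
gripper_width: 0.0451
```

>>> drive_tool(
  rows=[
    {"dx": -30,"dy": 0,"dz": 0,"rx": 0,"ry": 0,"rz": 0,"jaw": 0.2},
    {"dx": -65,"dy": 0,"dz": 0,"rx": 0,"ry": 0,"rz": 0,"jaw": 0.2},
    {"dx": -100,"dy": 0,"dz": 0,"rx": 0,"ry": 0,"rz": 0,"jaw": 0.2},
    {"dx": -135,"dy": 0,"dz": 0,"rx": 0,"ry": 0,"rz": 0,"jaw": 0.2},
    {"dx": -135,"dy": 0,"dz": 0,"rx": 0,"ry": 0,"rz": 0,"jaw": 0.2},
  ],
)

```text
clock: 6.22
ee_pos: [0.6274, -0.0958, 0.3731]
eef_rot: [1.662, 0.831, -1.643]
force: [-0.5, -0.3, 1.2]
gripper_width: 0.0552
```

Run:
```python
from h import *
s=monitor.sense();print(s['ee_pos'],yaw()[0],s['gripper_width'],s['force'])
c,*o=wl();print(o);cv2.imwrite('pics/w2.png',c['frame'][...,::-1])
w=cloud(c);m=(w[...,2]>.016)&(w[...,2]<.03)&(np.hypot(w[...,0]-.714,w[...,1]-.019)<.1);print('foot',m.sum(),cv2.minEnclosingCircle((w[m][:,:2]*1000).astype(np.float32)))
m=(w[...,2]>.27)&(w[...,2]<.3)&(np.hypot(w[...,0]-.714,w[...,1]-.019)<.05);print('piv',w[m].min(0),w[m].max(0),cv2.minEnclosingCircle((w[m][:,:2]*1000).astype(np.float32)))
h=cv2.cvtColor(c['frame'],cv2.COLOR_RGB2HSV)
m=(h[...,1]<60)&(h[...,2]>110)&(w[...,2]<.02)&(w[...,2]>.003)&(w[...,1]<-.12)&(w[...,1]>-.55)&(w[...,0]<.62);P=w[m];print('pad',m.sum(),cv2.minAreaRect((P[:,:2]*1000).astype(np.float32)))
c,a=lampang();print(a)
w=cloud(c);h=cv2.cvtColor(c['frame'],cv2.COLOR_RGB2HSV)
m=(w[...,2]>.016)&(w[...,2]<.03)&(np.hypot(w[...,0]-.714,w[...,1]-.019)<.1)&(h[...,2]<110);print('foot',m.sum(),cv2.minEnclosingCircle((w[m][:,:2]*1000).astype(np.float32)))
```

```text
[ 0.6274022  -0.09580366  0.37314615] -36.06882227516955 0.05519131683474797 [-0.47581144 -0.29073593  1.1953876 ]
[np.int64(1558), array([ 0.6371117 ,  0.77077144,  0.66503793, -0.04445883], dtype=float32), np.float32(50.423214), np.float64(52.32842646047919)]
foot 4810 ((717.1524658203125, 19.147991180419922), 74.79218292236328)
piv [0.70174175 0.00398479 0.2700054 ] [0.73329626 0.03477579 0.28540752] ((717.5387573242188, 18.739084243774414), 16.641239166259766)
pad 3315 ((448.9449157714844, -316.6840515136719), (211.46176147460938, 297.1257019042969), 16.35763931274414)
[(np.int64(506), np.float64(48.535529044871346)), (np.int64(30), np.float64(53.24045210896798))]
foot 778 ((715.341064453125, 20.46592903137207), 74.4730224609375)
```

View pics/w2.png

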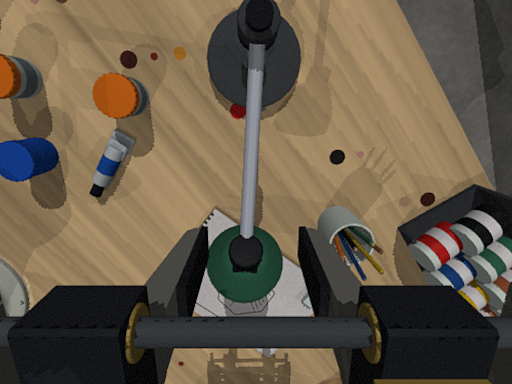

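The lamp (tube col 250, head (247,262)) now points over the pad, and its line measures about 51° against a goal of 51.7°. Next I'll refine pot A from this view and go.

```bash
cat >> h.py <<'E'
def pot(x,y,n='wrist'):
    c=cam(n);w=cloud(c);h=cv2.cvtColor(c['frame'],cv2.COLOR_RGB2HSV)
    m=(w[...,2]>.06)&(w[...,2]<.08)&(np.hypot(w[...,0]-x,w[...,1]-y)<.05)&(h[...,1]>120)
    P=w[m];return c,m.sum(),cv2.minEnclosingCircle((P[:,:2]*1000).astype(np.float32)),P.mean(0),np.percentile(P[:,2],95)
E
python3 - <<'E'
from h import *
c,*o=pot(.516,.095);print(o)
w=cloud(c);P=w[235:262,235:260].reshape(-1,3);P=P[P[:,2]>.268];d=np.median(P,0);print('cap',d,np.degrees(np.arctan2(.0195-d[1],.7165-d[0])))
print(to(.516,.095,.20))
E
```

```text
[np.int64(1654), ((516.557861328125, 95.50604248046875), 32.72112274169922), array([0.51817821, 0.09478532, 0.07027113]), np.float64(0.07203422838250456)]
cap [ 0.5809469  -0.14511768  0.2695754 ] 50.530525470496926
(array([ 163.4, -200.2,  -89.5]), None)
```

>>> drive_tool(
  rows=[
    {"dx": 0,"dy": -36,"dz": -16,"rx": 0,"ry": 0,"rz": 0,"jaw": 1},
    {"dx": 0,"dy": -72,"dz": -32,"rx": 0,"ry": 0,"rz": 0,"jaw": 1},
    {"dx": 10,"dy": -108,"dz": -48,"rx": 0,"ry": 0,"rz": 0,"jaw": 1},
    {"dx": 30,"dy": -143,"dz": -64,"rx": 0,"ry": 0,"rz": 0,"jaw": 1},
    {"dx": 50,"dy": -172,"dz": -77,"rx": 0,"ry": 0,"rz": 0,"jaw": 1},
  ],
)

```text
clock: 6.78
ee_pos: [0.5296, 0.0701, 0.3118]
eef_rot: [1.655, 0.844, -1.657]
force: [0.7, 0.1, -0.7]
gripper_width: 0.0865
```

>>> drive_tool(
  rows=[
    {"dx": 30,"dy": -20,"dz": -9,"rx": 0,"ry": 0,"rz": 0,"jaw": 1},
    {"dx": 65,"dy": -28,"dz": -12,"rx": 0,"ry": 0,"rz": 0,"jaw": 1},
    {"dx": 100,"dy": -28,"dz": -12,"rx": 0,"ry": 0,"rz": 0,"jaw": 1},
    {"dx": 120,"dy": -28,"dz": -12,"rx": 0,"ry": 0,"rz": 0,"jaw": 1},
    {"dx": 120,"dy": -28,"dz": -12,"rx": 0,"ry": 0,"rz": 0,"jaw": 1},
  ],
)

```text
clock: 7.2
ee_pos: [0.5103, 0.095, 0.186]
eef_rot: [1.646, 0.85, -1.669]
force: [-0.2, -0.5, -0.2]
gripper_width: 0.0917
```

Run:
```python
from h import *
s=monitor.sense();print(s['ee_pos'],yaw()[0],s['gripper_width'],s['force'])
c,*o=pot(.516,.095);print(o)
print(to(.516,.095,.019,-36.3),yaw()[1].round(3))
```

```text
[0.51030906 0.09502491 0.18602982] -36.02150316911454 0.09172912959735353 [-0.19416097 -0.48293493 -0.18499449]
[np.int64(3280), ((516.36279296875, 95.55734252929688), 32.72507095336914), array([0.51737578, 0.09704532, 0.07035143]), np.float64(0.07168728243000796)]
(array([170.5,   4. ,  -3.1]), np.float64(0.2621553206797671)) [[-0.009  0.809 -0.588]
 [ 0.    -0.588 -0.809]
 [-1.    -0.007  0.005]]
```

>>> drive_tool(
  rows=[
    {"dx": 35,"dy": 4,"dz": -3,"rx": 0,"ry": 0,"rz": 0,"jaw": 1},
    {"dx": 70,"dy": 4,"dz": -3,"rx": 0,"ry": 0,"rz": 0,"jaw": 1},
    {"dx": 90,"dy": 4,"dz": -3,"rx": 0,"ry": 0,"rz": 0,"jaw": 1},
    {"dx": 90,"dy": 4,"dz": -3,"rx": 0,"ry": 0,"rz": 0,"jaw": 1},
    {"dx": 90,"dy": 4,"dz": -3,"rx": 0,"ry": 0,"rz": 0,"jaw": 1},
  ],
)

```text
clock: 7.67
ee_pos: [0.5209, 0.0945, 0.1043]
eef_rot: [1.656, 0.843, -1.656]
force: [0.3, 0.9, -0.0]
gripper_width: 0.0919
```

Run:
```python
from h import *
s=monitor.sense();print(s['ee_pos'],yaw()[0])
print(to(.5165,.096,.019))
```

```text
[0.52090283 0.09445472 0.10426298] -36.05978204281755
(array([85.3, -4.4,  1.3]), None)
```

>>> drive_tool(
  newtons=30,
  rows=[
    {"dx": 30,"dy": -4.4,"dz": 1.3,"rx": 0,"ry": 0,"rz": 0,"jaw": 1},
    {"dx": 60,"dy": -4.4,"dz": 1.3,"rx": 0,"ry": 0,"rz": 0,"jaw": 1},
    {"dx": 84,"dy": -4.4,"dz": 1.3,"rx": 0,"ry": 0,"rz": 0,"jaw": 1},
    {"dx": 84,"dy": -4.4,"dz": 1.3,"rx": 0,"ry": 0,"rz": 0,"jaw": 1},
    {"dx": 84,"dy": -4.4,"dz": 1.3,"rx": 0,"ry": 0,"rz": 0,"jaw": 1},
  ],
)

```text
clock: 8.08
ee_pos: [0.5176, 0.096, 0.0213]
eef_rot: [1.657, 0.842, -1.654]
force: [1.4, 0.1, -0.1]
gripper_width: 0.0918
```

>>> drive_tool(
  rows=[
    {"dx": 0,"dy": 0,"dz": 0,"rx": 0,"ry": 0,"rz": 0,"jaw": 0},
    {"dx": 0,"dy": 0,"dz": 0,"rx": 0,"ry": 0,"rz": 0,"jaw": -0.2},
    {"dx": 0,"dy": 0,"dz": 0,"rx": 0,"ry": 0,"rz": 0,"jaw": -0.2},
    {"dx": 0,"dy": 0,"dz": 0,"rx": 0,"ry": 0,"rz": 0,"jaw": -0.2},
    {"dx": 0,"dy": 0,"dz": 0,"rx": 0,"ry": 0,"rz": 0,"jaw": -0.2},
  ],
)

```text
clock: 8.5
ee_pos: [0.5175, 0.096, 0.0209]
eef_rot: [1.657, 0.842, -1.653]
force: [0.6, -0.4, 3.3]
gripper_width: 0.0625
```

>>> drive_tool(
  rows=[
    {"dx": 0,"dy": 0,"dz": 0,"rx": 0,"ry": 0,"rz": 0,"jaw": -0.3},
    {"dx": 0,"dy": 0,"dz": 0,"rx": 0,"ry": 0,"rz": 0,"jaw": -0.3},
    {"dx": 0,"dy": 0,"dz": 0,"rx": 0,"ry": 0,"rz": 0,"jaw": -0.3},
  ],
)

```text
clock: 8.75
ee_pos: [0.5175, 0.096, 0.0208]
eef_rot: [1.657, 0.842, -1.653]
force: [-0.6, -0.0, 5.8]
gripper_width: 0.0626
```

Run:
```python
from h import *
s=monitor.sense();print(s['ee_pos'],yaw()[0],s['gripper_width'],s['force'],s['wrist_torque'])
```

```text
[0.51746431 0.09598451 0.02084432] -36.0213917150066 0.0625680250747887 [-0.58832097 -0.04802093  5.7858318 ] [-0.17608568  0.03403003  0.06062225]
```

>>> drive_tool(
  rows=[
    {"dx": -30,"dy": 0,"dz": 0,"rx": 0,"ry": 0,"rz": 0,"jaw": -0.3},
    {"dx": -60,"dy": 0,"dz": 0,"rx": 0,"ry": 0,"rz": 0,"jaw": -0.3},
    {"dx": -90,"dy": 0,"dz": 0,"rx": 0,"ry": 0,"rz": 0,"jaw": -0.3},
    {"dx": -120,"dy": 0,"dz": 0,"rx": 0,"ry": 0,"rz": 0,"jaw": -0.3},
    {"dx": -150,"dy": 0,"dz": 0,"rx": 0,"ry": 0,"rz": 0,"jaw": -0.3},
  ],
)

```text
clock: 9.17
ee_pos: [0.5153, 0.0962, 0.1701]
eef_rot: [1.654, 0.844, -1.658]
force: [0.0, 0.1, -2.6]
gripper_width: 0.0624
```

>>> drive_tool(
  rows=[
    {"dx": 0,"dy": 18,"dz": 0,"rx": 0,"ry": 0,"rz": 0,"jaw": -0.3},
    {"dx": 0,"dy": -18,"dz": 0,"rx": 0,"ry": 0,"rz": 0,"jaw": -0.3},
    {"dx": 0,"dy": 18,"dz": 0,"rx": 0,"ry": 0,"rz": 0,"jaw": -0.3},
    {"dx": 0,"dy": -18,"dz": 0,"rx": 0,"ry": 0,"rz": 0,"jaw": -0.3},
    {"dx": 0,"dy": 18,"dz": 0,"rx": 0,"ry": 0,"rz": 0,"jaw": -0.3},
  ],
)

```text
clock: 9.58
ee_pos: [0.5138, 0.0917, 0.1583]
eef_rot: [1.634, 0.867, -1.68]
force: [-2.7, -0.4, -5.5]
gripper_width: 0.0622
```

>>> drive_tool(
  rows=[
    {"dx": 0,"dy": -36,"dz": 0,"rx": 0,"ry": 0,"rz": 0,"jaw": -0.3},
  ],
)

```text
clock: 9.67
ee_pos: [0.5021, 0.1022, 0.1605]
eef_rot: [1.648, 0.843, -1.671]
force: [2.2, -0.2, -3.0]
gripper_width: 0.0623
```

>>> drive_tool(
  rows=[
    {"dx": 0,"dy": 36,"dz": 0,"rx": 0,"ry": 0,"rz": 0,"jaw": -0.3},
  ],
)

```text
clock: 9.75
ee_pos: [0.5142, 0.0917, 0.1585]
eef_rot: [1.635, 0.867, -1.68]
force: [-7.6, 3.4, -4.1]
gripper_width: 0.0627
```

>>> drive_tool(
  rows=[
    {"dx": 0,"dy": -36,"dz": 0,"rx": 0,"ry": 0,"rz": 0,"jaw": -0.3},
  ],
)

```text
clock: 9.83
ee_pos: [0.5023, 0.1021, 0.1607]
eef_rot: [1.648, 0.842, -1.671]
force: [1.0, 0.7, -1.5]
gripper_width: 0.0627
```

>>> drive_tool(
  rows=[
    {"dx": 0,"dy": 36,"dz": 0,"rx": 0,"ry": 0,"rz": 0,"jaw": -0.3},
  ],
)

```text
clock: 9.92
ee_pos: [0.5142, 0.0916, 0.1585]
eef_rot: [1.635, 0.867, -1.68]
force: [-3.3, 0.6, -5.2]
gripper_width: 0.0629
```

>>> drive_tool(
  rows=[
    {"dx": 0,"dy": -18,"dz": 0,"rx": 0,"ry": 0,"rz": 0,"jaw": -0.3},
    {"dx": 0,"dy": -18,"dz": 0,"rx": 0,"ry": 0,"rz": 0,"jaw": -0.3},
    {"dx": 0,"dy": -18,"dz": 0,"rx": 0,"ry": 0,"rz": 0,"jaw": -0.3},
    {"dx": 0,"dy": -18,"dz": 0,"rx": 0,"ry": 0,"rz": 0,"jaw": -0.3},
  ],
)

```text
clock: 10.25
ee_pos: [0.5167, 0.0961, 0.1701]
eef_rot: [1.656, 0.842, -1.654]
force: [-0.1, 0.2, -2.0]
gripper_width: 0.0628
```

```bash
cat >> h.py <<'E'
def torq(n=6):
    F=[];T=[]
    for _ in range(n):
        s=monitor.sense();F.append(s['force']);T.append(s['wrist_torque']);viewer.read_camera('top')
    _,M=yaw(s);print(round(s['clock'],2),'pos',s['ee_pos'].round(4),'w',s['gripper_width'].round(4),'F',np.mean(F,0).round(2),'Ttool',(M.T@np.mean(T,0)).round(4),'sd',np.std(T,0).round(4))
E
python3 - <<'E'
from h import *
torq()
E
```

```text
Traceback (most recent call last):
  File "h.py", line 45, in torq
    _,M=yaw(s);print(round(s['clock'],2),'pos',s['ee_pos'].round(4),'w',s['gripper_width'].round(4),'F',np.mean(F,0).round(2),'Ttool',(M.T@np.mean(T,0)).round(4),'sd',np.std(T,0).round(4))
                                                                        ^^^^^^^^^^^^^^^^^^^^^^^^
AttributeError: 'float' object has no attribute 'round'
```

```bash
sed -i "s/s\['gripper_width'\].round(4)/round(s['gripper_width'],4)/" h.py; python3 -c "
from h import *
torq()"
```

```text
10.8 pos [0.5164 0.0961 0.1697] w 0.0628 F [ 0.06 -0.06 -2.72] Ttool [-0.0069 -0.0315  0.0206] sd [0.0405 0.0258 0.0191]
```

>>> drive_tool(
  rows=[
    {"dx": 0,"dy": 0,"dz": 0,"rx": 0,"ry": 0,"rz": 7,"jaw": -0.3},
    {"dx": 0,"dy": 0,"dz": 0,"rx": 0,"ry": 0,"rz": 14,"jaw": -0.3},
    {"dx": 0,"dy": 0,"dz": 0,"rx": 0,"ry": 0,"rz": 21,"jaw": -0.3},
    {"dx": 0,"dy": 0,"dz": 0,"rx": 0,"ry": 0,"rz": 28,"jaw": -0.3},
    {"dx": 0,"dy": 0,"dz": 0,"rx": 0,"ry": 0,"rz": 35,"jaw": -0.3},
  ],
)

```text
clock: 11.27
ee_pos: [0.5167, 0.0968, 0.1709]
eef_rot: [1.693, 0.278, -1.216]
force: [-0.3, -1.6, -2.3]
gripper_width: 0.0626
```

>>> drive_tool(
  rows=[
    {"dx": 0,"dy": 0,"dz": 0,"rx": 0,"ry": 0,"rz": 5,"jaw": -0.3},
    {"dx": 0,"dy": 0,"dz": 0,"rx": 0,"ry": 0,"rz": 5,"jaw": -0.3},
    {"dx": 0,"dy": 0,"dz": 0,"rx": 0,"ry": 0,"rz": 5,"jaw": -0.3},
    {"dx": 0,"dy": 0,"dz": 0,"rx": 0,"ry": 0,"rz": 0,"jaw": -0.3},
    {"dx": 0,"dy": 0,"dz": 0,"rx": 0,"ry": 0,"rz": -5,"jaw": -0.3},
  ],
)

```text
clock: 11.68
ee_pos: [0.5165, 0.0972, 0.17]
eef_rot: [1.693, 0.368, -1.288]
force: [0.4, -1.5, -3.5]
gripper_width: 0.0627
```

>>> drive_tool(
  rows=[
    {"dx": 0,"dy": 0,"dz": 0,"rx": 0,"ry": 0,"rz": -6,"jaw": -0.3},
    {"dx": 0,"dy": 0,"dz": 0,"rx": 0,"ry": 0,"rz": -12,"jaw": -0.3},
    {"dx": 0,"dy": 0,"dz": 0,"rx": 0,"ry": 0,"rz": -18,"jaw": -0.3},
    {"dx": 0,"dy": 0,"dz": 0,"rx": 0,"ry": 0,"rz": -24,"jaw": -0.3},
    {"dx": 0,"dy": 0,"dz": 0,"rx": 0,"ry": 0,"rz": -30,"jaw": -0.3},
  ],
)

```text
clock: 12.1
ee_pos: [0.5193, 0.0957, 0.1727]
eef_rot: [1.661, 0.85, -1.652]
force: [0.5, 0.2, -4.4]
gripper_width: 0.063
```

```bash
python3 -c "
from h import *
viewer.read_camera('top');viewer.read_camera('top');torq();print(yaw()[1].round(3))"
```

```text
12.45 pos [0.5159 0.0968 0.1698] w 0.063 F [-0.2  -0.06 -2.74] Ttool [-0.0199  0.0003  0.0762] sd [0.0344 0.0144 0.0116]
[[ 0.001  0.81  -0.587]
 [ 0.    -0.587 -0.81 ]
 [-1.     0.001 -0.001]]
```

>>> drive_tool(
  rows=[
    {"dx": 0,"dy": 0,"dz": 0,"rx": 0,"ry": 0,"rz": -7,"jaw": -0.3},
    {"dx": 0,"dy": 0,"dz": 0,"rx": 0,"ry": 0,"rz": -14,"jaw": -0.3},
    {"dx": 0,"dy": 0,"dz": 0,"rx": 0,"ry": 0,"rz": -21,"jaw": -0.3},
    {"dx": 0,"dy": 0,"dz": 0,"rx": 0,"ry": 0,"rz": -28,"jaw": -0.3},
    {"dx": 0,"dy": 0,"dz": 0,"rx": 0,"ry": 0,"rz": -35,"jaw": -0.3},
  ],
)

```text
clock: 12.92
ee_pos: [0.517, 0.0965, 0.1709]
eef_rot: [1.476, 1.455, -2.041]
force: [0.3, 1.4, -2.1]
gripper_width: 0.0631
```

>>> drive_tool(
  rows=[
    {"dx": 0,"dy": 0,"dz": 0,"rx": 0,"ry": 0,"rz": -5,"jaw": -0.3},
    {"dx": 0,"dy": 0,"dz": 0,"rx": 0,"ry": 0,"rz": -5,"jaw": -0.3},
    {"dx": 0,"dy": 0,"dz": 0,"rx": 0,"ry": 0,"rz": -5,"jaw": -0.3},
    {"dx": 0,"dy": 0,"dz": 0,"rx": 0,"ry": 0,"rz": 0,"jaw": -0.3},
    {"dx": 0,"dy": 0,"dz": 0,"rx": 0,"ry": 0,"rz": 5,"jaw": -0.3},
  ],
)

```text
clock: 13.33
ee_pos: [0.5166, 0.0963, 0.1696]
eef_rot: [1.515, 1.355, -1.986]
force: [0.5, -0.5, -2.1]
gripper_width: 0.0628
```

>>> drive_tool(
  rows=[
    {"dx": 0,"dy": 0,"dz": 0,"rx": 0,"ry": 0,"rz": 6,"jaw": -0.3},
    {"dx": 0,"dy": 0,"dz": 0,"rx": 0,"ry": 0,"rz": 12,"jaw": -0.3},
    {"dx": 0,"dy": 0,"dz": 0,"rx": 0,"ry": 0,"rz": 18,"jaw": -0.3},
    {"dx": 0,"dy": 0,"dz": 0,"rx": 0,"ry": 0,"rz": 24,"jaw": -0.3},
    {"dx": 0,"dy": 0,"dz": 0,"rx": 0,"ry": 0,"rz": 30,"jaw": -0.3},
  ],
)

```text
clock: 13.75
ee_pos: [0.5165, 0.0972, 0.1724]
eef_rot: [1.659, 0.837, -1.644]
force: [-0.1, 0.2, -2.5]
gripper_width: 0.0632
```

```bash
python3 -c "
from h import *
viewer.read_camera('top');viewer.read_camera('top');torq();print(yaw()[1].round(3))"
```

```text
14.1 pos [0.517  0.0958 0.17  ] w 0.0629 F [-0.02 -0.09 -2.69] Ttool [ 0.0011 -0.0411  0.0173] sd [0.0542 0.042  0.0311]
[[-0.     0.808 -0.589]
 [ 0.    -0.589 -0.808]
 [-1.    -0.    -0.   ]]
```

Tilting moved the moment by 0.059 N m, and a bob sliding 26 mm would give about 0.05. The shake forces were also irregular. I'll repeat with more samples before deciding.

```bash
python3 -c "
from h import *
torq(16)"
```

```text
14.9 pos [0.5164 0.0962 0.1697] w 0.0629 F [-0.01  0.08 -2.57] Ttool [-0.0025 -0.0124  0.0113] sd [0.0214 0.0321 0.0274]
```

>>> drive_tool(
  rows=[
    {"dx": 0,"dy": 0,"dz": 0,"rx": 0,"ry": 0,"rz": 7,"jaw": -0.3},
    {"dx": 0,"dy": 0,"dz": 0,"rx": 0,"ry": 0,"rz": 14,"jaw": -0.3},
    {"dx": 0,"dy": 0,"dz": 0,"rx": 0,"ry": 0,"rz": 21,"jaw": -0.3},
    {"dx": 0,"dy": 0,"dz": 0,"rx": 0,"ry": 0,"rz": 28,"jaw": -0.3},
    {"dx": 0,"dy": 0,"dz": 0,"rx": 0,"ry": 0,"rz": 35,"jaw": -0.3},
  ],
)

```text
clock: 15.37
ee_pos: [0.5167, 0.0968, 0.171]
eef_rot: [1.693, 0.278, -1.216]
force: [-0.5, -1.5, -3.3]
gripper_width: 0.0626
```

>>> drive_tool(
  rows=[
    {"dx": 0,"dy": 0,"dz": 0,"rx": 0,"ry": 0,"rz": 5,"jaw": -0.3},
    {"dx": 0,"dy": 0,"dz": 0,"rx": 0,"ry": 0,"rz": 5,"jaw": -0.3},
    {"dx": 0,"dy": 0,"dz": 0,"rx": 0,"ry": 0,"rz": 5,"jaw": -0.3},
    {"dx": 0,"dy": 0,"dz": 0,"rx": 0,"ry": 0,"rz": 0,"jaw": -0.3},
    {"dx": 0,"dy": 0,"dz": 0,"rx": 0,"ry": 0,"rz": -5,"jaw": -0.3},
  ],
)

```text
clock: 15.78
ee_pos: [0.5165, 0.0971, 0.17]
eef_rot: [1.693, 0.368, -1.289]
force: [-1.1, -0.4, -2.6]
gripper_width: 0.0631
```

>>> drive_tool(
  rows=[
    {"dx": 0,"dy": 0,"dz": 0,"rx": 0,"ry": 0,"rz": -6,"jaw": -0.3},
    {"dx": 0,"dy": 0,"dz": 0,"rx": 0,"ry": 0,"rz": -12,"jaw": -0.3},
    {"dx": 0,"dy": 0,"dz": 0,"rx": 0,"ry": 0,"rz": -18,"jaw": -0.3},
    {"dx": 0,"dy": 0,"dz": 0,"rx": 0,"ry": 0,"rz": -24,"jaw": -0.3},
    {"dx": 0,"dy": 0,"dz": 0,"rx": 0,"ry": 0,"rz": -30,"jaw": -0.3},
  ],
)

```text
clock: 16.2
ee_pos: [0.5193, 0.0957, 0.1727]
eef_rot: [1.661, 0.85, -1.652]
force: [-0.8, -0.2, -2.7]
gripper_width: 0.0624
```

```bash
python3 -c "
from h import *
viewer.read_camera('top');viewer.read_camera('top');torq(16);print(yaw()[1].round(3))"
```

```text
17.05 pos [0.5163 0.0963 0.1697] w 0.0628 F [-0.04 -0.17 -2.65] Ttool [ 0.001  -0.0138  0.0541] sd [0.0376 0.0282 0.027 ]
[[ 0.     0.809 -0.588]
 [ 0.    -0.588 -0.809]
 [-1.     0.    -0.   ]]
```

Repeated: +tilt gives 0.054 to 0.076 and −tilt 0.011 to 0.017. The load slides inside, so this is the rattler. I'll give one fuller shake, then carry it round in front of the lamp to the pad.

>>> drive_tool(
  rows=[
    {"dx": 0,"dy": 25,"dz": 0,"rx": 0,"ry": 0,"rz": 0,"jaw": -0.3},
    {"dx": 0,"dy": 25,"dz": 0,"rx": 0,"ry": 0,"rz": 0,"jaw": -0.3},
    {"dx": 0,"dy": -15,"dz": 0,"rx": 0,"ry": 0,"rz": 0,"jaw": -0.3},
    {"dx": 0,"dy": -25,"dz": 0,"rx": 0,"ry": 0,"rz": 0,"jaw": -0.3},
    {"dx": 0,"dy": 15,"dz": 0,"rx": 0,"ry": 0,"rz": 0,"jaw": -0.3},
  ],
)

```text
clock: 17.52
ee_pos: [0.5195, 0.0927, 0.1659]
eef_rot: [1.645, 0.857, -1.663]
force: [-0.1, 1.3, -2.9]
gripper_width: 0.0628
```

>>> drive_tool(
  rows=[
    {"dx": 0,"dy": 10,"dz": 0,"rx": 0,"ry": 0,"rz": 0,"jaw": -0.3},
    {"dx": 0,"dy": -30,"dz": 0,"rx": 0,"ry": 0,"rz": 0,"jaw": -0.3},
    {"dx": 0,"dy": -40,"dz": 0,"rx": 0,"ry": 0,"rz": 0,"jaw": -0.3},
    {"dx": 0,"dy": -15,"dz": 0,"rx": 0,"ry": 0,"rz": 0,"jaw": -0.3},
    {"dx": 0,"dy": -15,"dz": 0,"rx": 0,"ry": 0,"rz": 0,"jaw": -0.3},
  ],
)

```text
clock: 17.93
ee_pos: [0.5179, 0.0951, 0.17]
eef_rot: [1.656, 0.841, -1.653]
force: [1.3, -0.5, -2.2]
gripper_width: 0.0626
```

>>> drive_tool(
  rows=[
    {"dx": 0,"dy": -20,"dz": 26,"rx": 0,"ry": 0,"rz": 0,"jaw": -0.3},
    {"dx": 0,"dy": -40,"dz": 52,"rx": 0,"ry": 0,"rz": 0,"jaw": -0.3},
    {"dx": 0,"dy": -60,"dz": 78,"rx": 0,"ry": 0,"rz": 0,"jaw": -0.3},
    {"dx": 0,"dy": -80,"dz": 104,"rx": 0,"ry": 0,"rz": 0,"jaw": -0.3},
    {"dx": 0,"dy": -100,"dz": 129,"rx": 0,"ry": 0,"rz": 0,"jaw": -0.3},
  ],
)

```text
clock: 18.35
ee_pos: [0.3582, 0.0505, 0.1696]
eef_rot: [1.655, 0.843, -1.655]
force: [-0.3, -0.6, -2.2]
gripper_width: 0.0618
```

>>> drive_tool(
  rows=[
    {"dx": 0,"dy": 20,"dz": 28,"rx": 0,"ry": 0,"rz": 0,"jaw": -0.3},
    {"dx": 0,"dy": 40,"dz": 56,"rx": 0,"ry": 0,"rz": 0,"jaw": -0.3},
    {"dx": 0,"dy": 61,"dz": 84,"rx": 0,"ry": 0,"rz": 0,"jaw": -0.3},
    {"dx": 0,"dy": 82,"dz": 112,"rx": 0,"ry": 0,"rz": 0,"jaw": -0.3},
    {"dx": 0,"dy": 103,"dz": 141,"rx": 0,"ry": 0,"rz": 0,"jaw": -0.3},
  ],
)

```text
clock: 18.77
ee_pos: [0.3599, -0.1257, 0.1704]
eef_rot: [1.656, 0.841, -1.654]
force: [0.7, -0.8, -3.4]
gripper_width: 0.0623
```

>>> drive_tool(
  rows=[
    {"dx": 0,"dy": 20,"dz": 28,"rx": 0,"ry": 0,"rz": 0,"jaw": -0.3},
    {"dx": 0,"dy": 40,"dz": 56,"rx": 0,"ry": 0,"rz": 0,"jaw": -0.3},
    {"dx": 0,"dy": 61,"dz": 84,"rx": 0,"ry": 0,"rz": 0,"jaw": -0.3},
    {"dx": 0,"dy": 82,"dz": 112,"rx": 0,"ry": 0,"rz": 0,"jaw": -0.3},
    {"dx": 0,"dy": 103,"dz": 141,"rx": 0,"ry": 0,"rz": 0,"jaw": -0.3},
  ],
)

```text
clock: 19.18
ee_pos: [0.3602, -0.3005, 0.1702]
eef_rot: [1.656, 0.841, -1.655]
force: [0.4, 0.7, -2.9]
gripper_width: 0.0621
```

```bash
python3 -c "
from h import *
s=monitor.sense();print(s['clock'],s['ee_pos'],yaw()[0],s['gripper_width'],s['force'],s['qpos']);print(to(.450,-.318,.161))"
```

```text
19.1833 [ 0.36020237 -0.30048241  0.1701583 ] -36.073874849671455 0.062139537283649474 [ 0.359648    0.71593892 -2.88064916] [-9.53930677e-01 -8.38537557e-02  1.93628563e+00  2.97559107e-04
  1.28787742e+00 -3.24405580e-01]
(array([  9.3,  82.9, -38.7]), None)
```

>>> drive_tool(
  rows=[
    {"dx": 2,"dy": 22,"dz": -10,"rx": 0,"ry": 0,"rz": 0,"jaw": -0.3},
    {"dx": 5,"dy": 44,"dz": -20,"rx": 0,"ry": 0,"rz": 0,"jaw": -0.3},
    {"dx": 8,"dy": 66,"dz": -30,"rx": 0,"ry": 0,"rz": 0,"jaw": -0.3},
    {"dx": 9,"dy": 83,"dz": -38.5,"rx": 0,"ry": 0,"rz": 0,"jaw": -0.3},
    {"dx": 9,"dy": 83,"dz": -38.5,"rx": 0,"ry": 0,"rz": 0,"jaw": -0.3},
  ],
)

```text
clock: 19.6
ee_pos: [0.4527, -0.3167, 0.1607]
eef_rot: [1.656, 0.842, -1.653]
force: [0.6, 0.3, -3.3]
gripper_width: 0.0618
```

>>> drive_tool(
  rows=[
    {"dx": 0,"dy": 0,"dz": 0,"rx": 0,"ry": 0,"rz": 0,"jaw": -0.3},
    {"dx": 0,"dy": 0,"dz": 0,"rx": 0,"ry": 0,"rz": 0,"jaw": -0.3},
    {"dx": 0,"dy": 0,"dz": 0,"rx": 0,"ry": 0,"rz": 0,"jaw": -0.3},
    {"dx": 0,"dy": 0,"dz": 0,"rx": 0,"ry": 0,"rz": 0,"jaw": -0.3},
  ],
)

```text
clock: 19.93
ee_pos: [0.4495, -0.3162, 0.1609]
eef_rot: [1.656, 0.842, -1.656]
force: [-0.3, 0.3, -2.5]
gripper_width: 0.0618
```

```bash
python3 -c "
from h import *
s=monitor.sense();print(s['clock'],s['ee_pos'],yaw()[0],s['gripper_width'],s['force'],s['joint_vel'].max());print(lampang()[1])
a=cam('top')['frame'];c=cam('side')['frame'];cv2.imwrite('pics/f.png',cv2.resize(np.hstack([a,c]),(800,300))[...,::-1])
w=cloud(cam('side'));P=w[(abs(w[...,0]-.45)<.05)&(abs(w[...,1]+.318)<.05)&(w[...,2]>.09)&(w[...,2]<.3)];print(len(P),P.min(0))
cv2.imwrite('pics/fs.png',cv2.resize(c[...,::-1],(800,600)))"
```

```text
19.9333 [ 0.44945853 -0.31617783  0.16089397] -36.06660828765807 0.061774259146180184 [-0.25638773  0.3114982  -2.46517394] 0.0031572925867266095
[(np.int64(570), np.float64(48.56702332369289)), (np.int64(244), np.float64(50.95819453244377))]
1947 [ 0.40018287 -0.36795487  0.12404721]
```

View pics/f.png

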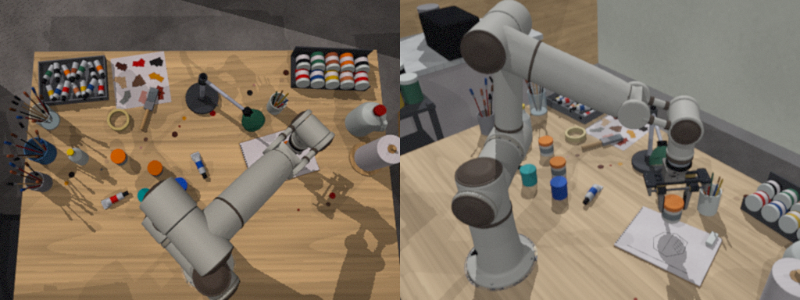

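View pics/fs.png

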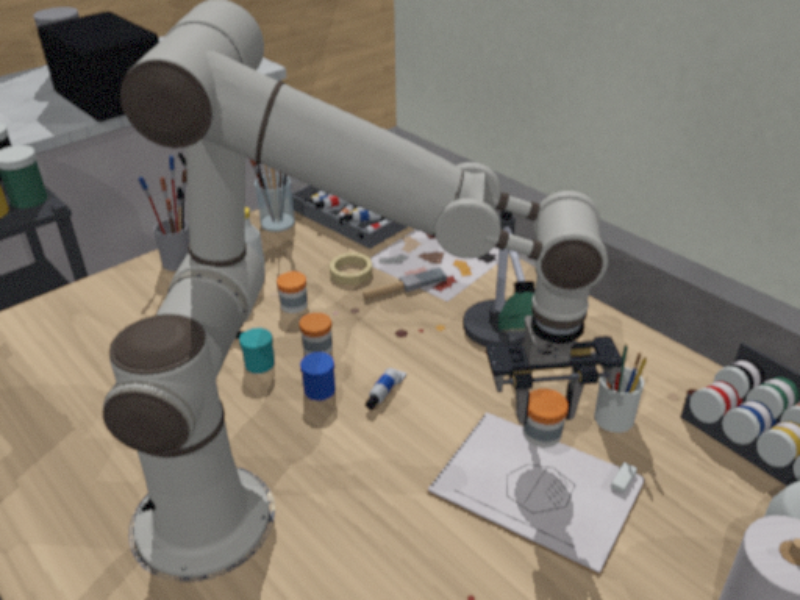

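The side view shows the pot held upright at (546,415) over the pad. The two other orange pots and the look-alikes are untouched, and the lamp points at the pad.

```bash
python3 -c "
from h import *
print(ctrl.hand_in())"
```

```text
the job is handed in; nothing more can be done
None
```

The lamp points at the sketch pad. The pot I identified as the rattling one is held upright over the pad's middle, and I handed the job in at about 20 s of the 72 s allowed.

- **Lamp:** I pushed the arm by its tube through about 100°. The wrist camera measured it at 50.4–51.2° against a goal of 51.7°, so it misses the pad's middle by about 1°, or 6–10 mm. One rough estimate from the green head's pixels read 48.5°. I set that aside because the tube line and head cap agreed with each other.
- **Pot:** The first pot I lifted, near (0.516, 0.095), gave uneven forces when shaken. Tilting it one way and then the other moved the measured moment by 0.059 and then 0.043 N m; the bob sliding across would give about 0.05. The readings are noisy, but the shift repeated. I therefore stopped there and did not shake another pot for comparison.
- **Final pose:** The gripper tip is at (0.449, −0.316, 0.161) m, within about 2 mm of the pad's middle. From that, the pot's centre is about 17 cm above the pad and its underside about 13 cm. One camera reading put the lowest point nearby 16 mm lower; I took it as an edge error.
- **Other things:** The last pictures show the other pots, the look-alikes and the other objects in view still where they stood.

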